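# Pull the empty stock bin for refilling

### The arm

A 6-joint arm with a two-finger parallel gripper is mounted at the origin on the work surface. World frame = base frame: x ahead of the robot, y to its left, z up, the work surface at z = 0. Lengths are in mm, angles in rad, forces in N, time in s.
With the tool pointing down it reaches from about 275 to 750 mm from the base axis. Payload 10.2 kg.
Tool frame: the origin (TCP) lies between the finger pads; the fingertips stand 17 mm ahead of it and the grasp point (between the pads) lies 2 mm behind it; z points along the fingers, y is the line along which they close (so a half turn about z gives the same grasp; the last joint's range is limited). The gripper opens to 85 mm and grips with 20 to 120 N. Pads are 22 mm wide; open, the fingers measure 114 mm over their backs; the gripper's body (76 mm by 85 mm) begins 54 mm behind the grasp point. The pads swing forward as they close: fully open they stand 13 mm farther back than shut.
Start: joints at [1.005, 0.313, 1.498, -0, 1.331, -0.223], TCP at [176.479, 494.456, 248.294] pointing down, gripper open.
Joint ranges: [-2.94, 2.94], [-0.97, 2.17], [0.19, 2.56], [-1.23, 4.37], [0.02, 3.11], [-2.88, 2.88]. Speed limits (rad/s): [2.39, 2.39, 3.01, 3.14, 3.14, 3.14].

### API

Orientations are given as a unit quaternion [w, x, y, z].
In Python, from rig import * gives the robot as it stands.
- The arm moves only by the tool step_arm, never from a script. Its argument "commands" is text: rows parted by semicolons, each of 7 numbers parted by spaces: the opening, from 0 (shut) to 1 (fully open), then the shift along the tool's x, y, z in cm, then the turn, a rotation vector about the tool's x, y, z in rad. In form: hand x y z rx ry rz; .... A call has 1 to 20 rows; each row is the pose to reach, as a shift and turn from the pose commanded when the call began, along the tool's axes at that moment; what a row does not reach only later rows make up. A row lasts 1/12 s, in which the tool goes at most 41.7 mm and 7.16 degrees, less where a joint would pass 70% of its speed; a pose out of reach is approached as far as the arm can. A call with a gripper value outside its range is refused whole. The fingers move at their own pace and stop on an object; "newtons" is the grip in N (left out, the last holds). Time passes only in rows, so rows that repeat a pose let the fingers close. It gives the time, the measured TCP pose, the force, the opening and the grip force at its end, in the units of the state.
- sense(): the state, without advancing time (a new reading comes with each control period).
- capture(name): name is "scene" or "top" or "wrist"; returns the picture (400x640x3 uint8, red, green, blue); there is no depth.
- camera_model(name): a dict with "mtx" (3x3 intrinsics, pixels), "k1" (the pictures are not rectified: a ray, as slopes to the right and down, at radius r is drawn at 1 + k1 r^2 times it, then the intrinsics apply), "eye" and "rotation" of the camera in the world. Camera axes: x right, y down, z forward; pixel columns grow to the right and rows downward; lengths in mm; the calibration is good to about 2 mm. A picture is of the moment at which its call begins: read the wrist's pose just before it. camera_model takes no time and is no camera call; for the wrist camera it gives the pose at the moment of the call.
- finish_job(): hands the job in; it is judged then, once.
Trained networks look in the newest picture that a camera, given by its name, has taken for a name from the list of things; names that differ only in an ending like _2 or _b are one class to them, and where a whole thing is asked for, a point or a joint stands for the part that bears it (a point fixed in the world has none). Each returns a list of dicts, best first, with "score" (0 to 1); they miss things now and then, are a little off and sometimes report something else, mostly with a low value. They report only what shows in the picture. A call takes as long as a camera call.
- search_frame(camera, label): "rect" ([centre column, centre row, width, height] in pixels, round what is visible of it).
- trace(camera, label): "mask" (400x640 bool, what is visible of it) and "rect" ([centre column, centre row, width, height] in pixels, round what is visible of it).
- spot_point(camera, label): "xy" ([column, row] in pixels: a listed point, or the origin of a listed thing).
The state is a dict: "time_s": time; "joints": joint angles; "dq": joint speeds; "tau": joint torques, N m; "eef_pos": TCP position; "ee_rot": TCP orientation; "force": force on the tool from outside, world axes, zero at the start; "wrist_torque": the same for the moment, N m; "grip_width": opening from 0.0 (shut) to 1.0 (fully open); "grip_force": force on a finger pad.
Only numpy, scipy, OpenCV 4.12 (cv2) and the standard library are available. Lean on these libraries where they do the work, as an engineer would, in place of code of your own. Each camera call takes 0.05 s, during which the arm holds its last target. There are 200 camera calls.

### The job

Get the empty bin ready to go for refilling. First fit the loose upper tray onto the two-tier carrier, all four of its corner holes down over their posts; then hook the empty stock bin by its top edge, tip it forward out of the packed row until it leans on the rack's front rail by itself with your hand off it, and only then grip it and draw it out. Stand it upright in either half of that tray, set down rather than dropped, and leave the stocked bins and everything else where they are.

Things in the scene. Friction and masses are not known exactly. Their poses are not given: they have to be found in the camera images.
- rack: Fixed grey bench-top steel bin rack. Origin: its underside, middle of its width and of the bins' depth. x from front (robot side) to back, y along the row, z up. Shelf pan at z 20 mm. Five bins stand at y -108, -54, 0, 54, 108 mm, 2 mm apart, fronts at x -45 mm, backs at x +45 mm. Side cheeks at y +-142 mm up to z 130 mm
- rack_lip (a point): Middle of the rack's pressed front lip (x -49.5, z 24 mm in the rack), along the row, its top 4 mm above the shelf pan: a bin cannot slide straight out, but pivots on its front bottom edge. Tipped forward it balances at about 28 degrees; past that it goes on by itself and comes to rest on the rail, leaning about 37 degrees
- rack_rail (a point): Middle of the retaining rail, a round steel bar 10 mm thick along the row, in front of the bins (x -102, z 90 mm in the rack), on flat brackets at its ends (y +-141 mm, z 70 to 100 mm)
- rack_deck (a point): Middle of the front bar (8 mm thick) of the wire deck that overhangs the row (x 0, z 276 mm in the rack); the deck reaches from there 56 mm to the back, wires up to z 284 mm, on brackets from two uprights at the back corners (x 39 to 61, y +-143 mm, z up to 310 mm)
- empty_bin_mid (a point): The empty stock bin: a tall narrow open-topped box of plain sheet steel, 52 mm wide (y), 90 mm deep (x), 180 mm high, walls and bottom 3 mm, about 0.3 kg, nothing in it. This point is its centre, half-way up (90 mm above its underside); x towards its back, y across its width, z up to its open top. It may stand in any of the rack's five places
- full_bin_a_mid (a point): A stocked bin, same size and steel as the empty one, filled to 10 to 15 mm below its top with studs on end, 1.6 kg; point at its centre, 90 mm up. Leave it in the row
- full_bin_b_mid (a point): A stocked bin, same size, filled with flat cardboard packets, 1.6 kg; point at its centre, 90 mm up. Leave it in the row
- full_bin_c_mid (a point): A stocked bin, same size, filled with metal strips on end, 1.6 kg; point at its centre, 90 mm up. Leave it in the row
- full_bin_d_mid (a point): A stocked bin, same size, filled with black rubber bushes, 1.6 kg; point at its centre, 90 mm up. Leave it in the row
- stand: Base of the two-tier carrier (fixed): steel plate 186 x 166 mm, walls to z 30 mm, four corner posts. Origin: centre of its underside, on the table; x along its long side, z up. Posts at x +-77, y +-65 mm: sleeves 22 mm thick to z 85 mm, on which the upper tray's underside rests, then pins 9 mm thick to z 122 mm, pointed over the last 11 mm. A carton fills the lower tier to z 56 mm
- tray_grip (a point): Centre of the handle of the carrier's loose upper tray: a black bar 124 (x) x 14 (y) x 18 mm, 71 mm above the tray's underside; x along the bar, z up. Tray: sheet steel, 0.45 kg, 180 (x) x 160 (y) mm, floor 4 mm thick, walls to 30 mm, 14 mm square corner holes at x +-77, y +-65 mm. It starts on the table; turned half round it is the same
- tray_left (a point): Centre of the tray's floor (upper face) on the +y side of the handle: a compartment 124 (x) x 75 mm (y) inside, at y +39.5 mm from the tray's middle, 67 mm below the handle's centre; the handle bar overhangs it by 5 mm
- tray_right (a point): The same on the -y side of the handle, at y -39.5 mm
- tier_carton_mid (a point): Cardboard carton, 100 x 85 x 50 mm, lying in the lower tier of the carrier; its centre. Leave it there
- jar_mid (a point): Bystander: clear jar, 68 mm thick, 85 mm high, standing on the table; its centre
- wrench_grip (a point): Bystander: steel wrench 190 mm long lying on the table; point on its handle
- carton_mid (a point): Bystander: cardboard carton 110 x 80 x 60 mm on the table; its centre
- oil_can_mid (a point): Bystander: grey can, 64 mm thick, 130 mm high; its centre
- hammer_grip (a point): Bystander: hammer 200 mm long lying on the table; point on its handle
- tape_reel_center (a point): Bystander: grey plastic reel, 90 mm across, 45 mm high, lying flat; its centre

How it is judged:
By the outcome, as a careful person would: the job done as asked, in the order asked, and still so for the second after the job is handed in, with the robot touching nothing.
It also fails if it takes over 67 s, if anything falls off the work surface, if the arm or the gripper's body presses on something with over 40 N, if the wrist force passes 120 N, or if a joint passes its speed limit or range.

## Working session

There is one attempt and no reset: what is moved stays moved. The work goes in short steps, Python scripts to look and compute and a tool call to move; the robot and the scene stay as the last step left them, time stands still between calls to the robot, and variables do not carry over. Pictures are saved under pics/ and viewed, at most 10 in all, crops included, and the job is handed in when it is done.

Besides the shell and the picture viewer there is one more tool, called as name(argument=value, ...), one argument or row to a line, values as JSON. step_arm: Moves the arm, as the interface text tells. Its arguments: {"type":"object","properties":{"commands":{"type":"string"},"newtons":{"type":"number"}},"required":["commands"]}

```bash
ls; mkdir -p pics; python3 - <<'E'
from rig import *
import cv2
s=sense();print(s['time_s'],s['eef_pos'],s['ee_rot'],s['force'],s['grip_width'])
L=["rack","rack_lip","rack_rail","rack_deck","empty_bin_mid","full_bin_a_mid","stand","tray_grip","tray_left","tray_right","jar_mid","wrench_grip","carton_mid","oil_can_mid","hammer_grip","tape_reel_center"]
for c in ["scene","top"]:
    im=capture(c);cv2.imwrite(f"pics/{c}0.png",im[:,:,::-1])
    m=camera_model(c);print(c,m)
    for l in L:
        if c=="top" or l in L[:10]: print(l,[(round(d['score'],2),[round(float(v)) for v in d['xy']]) for d in spot_point(c,l)[:5]])
E
```

```text
pics
0.0 [176.35775238 494.24952213 247.75358951] [-2.23265376e-04  1.70558261e-01  9.85347393e-01 -5.87764353e-04] [-0.0192278   0.41480897  0.53747501] 0.9993995365476971
scene {'mtx': array([[477.4092349 ,   0.        , 311.77282222],
       [  0.        , 477.4092349 , 197.90912026],
       [  0.        ,   0.        ,   1.        ]]), 'k1': -0.12502255954180144, 'eye': array([1155.17695751,  509.33856731, 1133.87336219]), 'rotation': array([-0.15218014,  0.38402483,  0.85183319, -0.3220968 ])}
rack [(0.44, [352, 302])]
rack_lip [(0.49, [350, 297]), (0.38, [461, 271])]
rack_rail []
rack_deck [(0.83, [381, 270])]
empty_bin_mid [(0.82, [377, 308])]
full_bin_a_mid [(0.58, [394, 315]), (0.53, [376, 307])]
stand [(0.97, [292, 221])]
tray_grip [(0.79, [232, 168]), (0.37, [374, 305])]
tray_left [(0.69, [241, 188])]
tray_right [(0.96, [225, 176])]
top {'mtx': array([[386.04015748,   0.        , 325.7801045 ],
       [  0.        , 386.04015748, 200.0238367 ],
       [  0.        ,   0.        ,   1.        ]]), 'k1': -0.0767264383561002, 'eye': array([ 373.04588876,  -27.79859101, 1367.50412425]), 'rotation': array([ 0.04670157, -0.69997505,  0.71074436, -0.05192645])}
rack [(0.7, [243, 185])]
rack_lip [(0.78, [244, 195]), (0.16, [235, 176])]
rack_rail []
rack_deck [(0.97, [223, 170])]
empty_bin_mid [(0.65, [234, 177]), (0.45, [348, 216])]
full_bin_a_mid [(0.7, [220, 184])]
stand [(0.81, [350, 218]), (0.32, [246, 208])]
tray_grip [(0.78, [429, 213]), (0.41, [252, 176])]
tray_left [(0.66, [415, 217])]
tray_right [(0.71, [431, 217]), (0.56, [259, 264])]
jar_mid [(0.66, [259, 264])]
wrench_grip [(0.83, [296, 231])]
carton_mid [(0.61, [353, 150])]
oil_can_mid [(0.92, [385, 149]), (0.32, [411, 218])]
hammer_grip [(0.72, [214, 273])]
tape_reel_center [(0.64, [205, 190])]
```

```bash
python3 - <<'E'
import cv2
a=cv2.imread("pics/top0.png");b=cv2.imread("pics/scene0.png")
cv2.imwrite("pics/top1.png",cv2.resize(a[110:310,170:470],(800,533),interpolation=cv2.INTER_CUBIC))
cv2.imwrite("pics/sc1.png",cv2.resize(b[110:360,180:520],(800,588),interpolation=cv2.INTER_CUBIC))
E
```

```text
(no output)
```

View pics/top1.png

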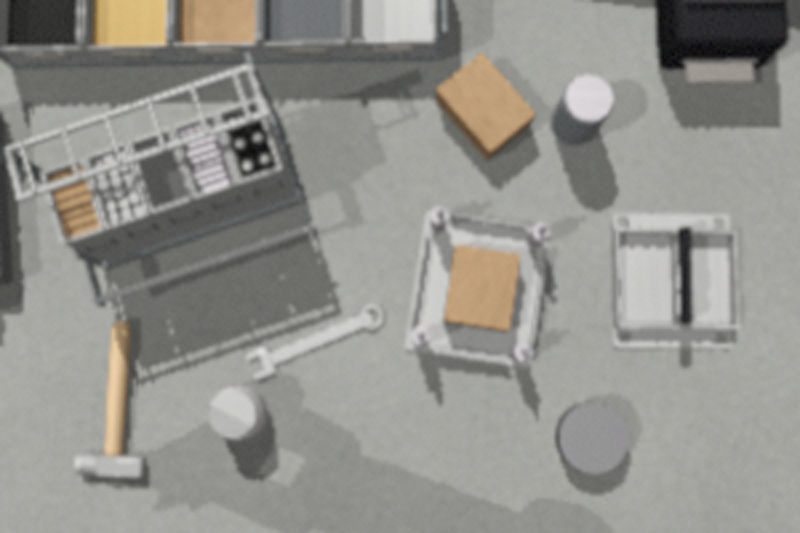

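View pics/sc1.png

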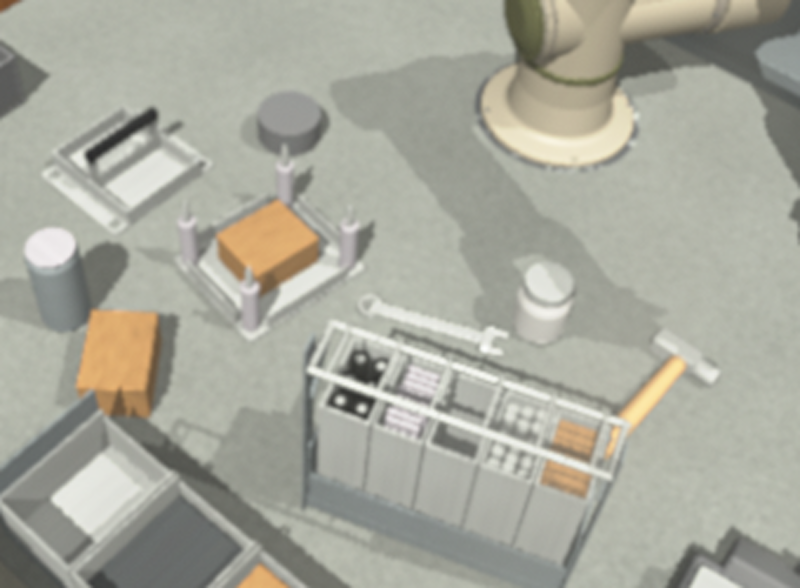

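The empty bin is in the middle place of the rack: dark interior, top crop (165,180), which is full pixel (232,178). The tray's handle is at about (427,213) and the stand at about (348,217), both in full top-picture pixels. Next I'll triangulate.

```bash
cat > h.py <<'E'
from rig import *
import numpy as np, cv2
from scipy.spatial.transform import Rotation as R
def rot(q): return R.from_quat([q[1],q[2],q[3],q[0]])
def ray(m,px):
    K=m['mtx']; p=np.array([(px[0]-K[0,2])/K[0,0],(px[1]-K[1,2])/K[1,1]])
    s=p.copy()
    for _ in range(20): s=p/(1+m['k1']*(s@s))
    d=rot(m['rotation']).apply([s[0],s[1],1.]); return np.array(m['eye']),d/np.linalg.norm(d)
def onz(m,px,z):
    e,d=ray(m,px); return e+d*(z-e[2])/d[2]
def tri(rays):
    A=sum(np.eye(3)-np.outer(d,d) for e,d in rays); b=sum((np.eye(3)-np.outer(d,d))@e for e,d in rays)
    p=np.linalg.solve(A,b); return p,[np.linalg.norm(np.cross(d,p-e)) for e,d in rays]
def proj(m,P):
    c=rot(m['rotation']).inv().apply(np.atleast_2d(P)-m['eye']); s=c[:,:2]/c[:,2:]
    s=s*(1+m['k1']*(s**2).sum(1,keepdims=True)); return s*[m['mtx'][0,0],m['mtx'][1,1]]+[m['mtx'][0,2],m['mtx'][1,2]]
def rel(pos,Rt,s=None):
    """row numbers from present pose to (pos mm, Rotation)"""
    s=s or sense(); R0=rot(s['ee_rot'])
    d=R0.inv().apply(np.array(pos)-s['eef_pos'])/10; r=(R0.inv()*Rt).as_rotvec()
    return np.round(np.r_[d,r],3)
def down(phi):
    """tool pointing down, tool y axis at world angle phi (deg)"""
    a=np.radians(phi); y=[np.cos(a),np.sin(a),0]; z=[0,0,-1]; x=np.cross(y,z)
    return R.from_matrix(np.c_[x,y,z])
E
python3 - <<'E'
from h import *
t=camera_model('top');s=camera_model('scene')
for n,a,b in [("rack_deck",(223,170),(381,270)),("empty",(234,177),(377,308)),("stand",(350,218),(292,221)),("tray_grip",(429,213),(232,168)),("lip",(244,195),(350,297))]:
    print(n,*[np.round(v,1) for v in tri([ray(t,a),ray(s,b)])])
f=lambda x,y:(170+x*.375,110+y*.375)
print("posts",[onz(t,f(*p),115).round() for p in [(437,212),(541,230),(523,350),(420,337)]])
print("handle ends",[onz(t,f(*p),80).round() for p in [(685,230),(685,322)]])
print("deck bar ends",[onz(t,f(*p),280).round() for p in [(30,195),(265,120)]])
print("rail ends",[onz(t,f(*p),95).round() for p in [(118,292),(313,230)]])
print("tools", {k:onz(t,f(*p),z).round() for k,p,z in [("wr1",(262,360),10),("wr2",(372,318),10),("jar",(237,412),85),("hamm",(120,325),20),("can",(588,98),130),("ctn",(485,105),60),("reel",(596,436),45)]})
print(rot(sense()['ee_rot']).as_matrix().round(2))
w=camera_model('wrist');print(w, rot(w['rotation']).as_matrix().round(2))
E
```

```text
rack_deck [622.2 259.1 267.4] [3.1 3.1]
empty [628.3 266.7 117.6] [3.3 3.3]
stand [ 499.4 -125.1    6.1] [1.2 1.2]
tray_grip [ 503.6 -387.8   63.6] [4.1 4.1]
lip [597.7 212.9  66.3] [34.1 34.1]
posts [array([584., -66., 115.]), array([ 559., -193.,  115.]), array([ 412., -167.,  115.]), array([430., -42., 115.])]
handle ends [array([ 562., -382.,   80.]), array([ 445., -376.,   80.])]
deck bar ends [array([581., 380., 280.]), array([660., 124., 280.])]
rail ends [array([492., 333.,  95.]), array([566.,  89.,  95.])]
tools {'wr1': array([408., 164.,  10.]), 'wr2': array([461.,  19.,  10.]), 'jar': array([342., 185.,  85.]), 'hamm': array([455., 350.,  20.]), 'can': array([ 722., -256.,  130.]), 'ctn': array([ 734., -133.,   60.]), 'reel': array([ 304., -265.,   45.])}
[[-0.94  0.34 -0.  ]
 [ 0.34  0.94 -0.  ]
 [ 0.   -0.   -1.  ]]
{'mtx': array([[323.97107546,   0.        , 325.99600101],
       [  0.        , 323.97107546, 202.33529636],
       [  0.        ,   0.        ,   1.        ]]), 'k1': -0.021683006927928357, 'eye': array([101.372366  , 521.6855675 , 374.85584441]), 'rotation': array([0.12875603, 0.80692624, 0.56935944, 0.09012078])} [[ 0.34  0.9   0.29]
 [ 0.94 -0.32 -0.11]
 [-0.    0.31 -0.95]]
```

```bash
python3 - <<'E'
from h import *
print(rel([490,-117,290],down(81)))
E
```

```text
[-50.08  -47.051  -4.169  -0.     -0.     -0.186]
```

step_arm(
  commands="1 -50.1 -47 -4.2 0 0 -0.186;1 -50.1 -47 -4.2 0 0 -0.186;1 -50.1 -47 -4.2 0 0 -0.186;1 -50.1 -47 -4.2 0 0 -0.186;1 -50.1 -47 -4.2 0 0 -0.186;1 -50.1 -47 -4.2 0 0 -0.186;1 -50.1 -47 -4.2 0 0 -0.186;1 -50.1 -47 -4.2 0 0 -0.186;1 -50.1 -47 -4.2 0 0 -0.186;1 -50.1 -47 -4.2 0 0 -0.186;1 -50.1 -47 -4.2 0 0 -0.186;1 -50.1 -47 -4.2 0 0 -0.186;1 -50.1 -47 -4.2 0 0 -0.186;1 -50.1 -47 -4.2 0 0 -0.186;1 -50.1 -47 -4.2 0 0 -0.186;1 -50.1 -47 -4.2 0 0 -0.186;1 -50.1 -47 -4.2 0 0 -0.186;1 -50.1 -47 -4.2 0 0 -0.186;1 -50.1 -47 -4.2 0 0 -0.186;1 -50.1 -47 -4.2 0 0 -0.186",
)

```text
time_s: 3.07
eef_pos: [490.1, -116.0, 290.2]
ee_rot: [-0.0, 0.078, 0.997, 0.0]
force: [0.0, -0.0, -0.0]
grip_width: 1.002
grip_force: 0.0
```

```bash
python3 - <<'E'
from h import *
import pickle
m=camera_model('wrist');im=capture('wrist');cv2.imwrite("pics/w1.png",im[:,:,::-1]);pickle.dump(m,open('w1.pkl','wb'))
P=np.array([[584,-66,122],[559,-193,122],[412,-167,122],[430,-42,122]])
print(proj(m,P).round())
for d in spot_point('wrist','stand')[:2]: print(d['score'],d['xy'],onz(m,d['xy'],0))
print(rel([500,-380,260],down(87)))
E
```

```text
[[388. 266.]
 [262. 262.]
 [255. 110.]
 [399. 108.]]
[ -5.078 -25.974   3.053   0.      0.     -0.103]
```

View pics/w1.png

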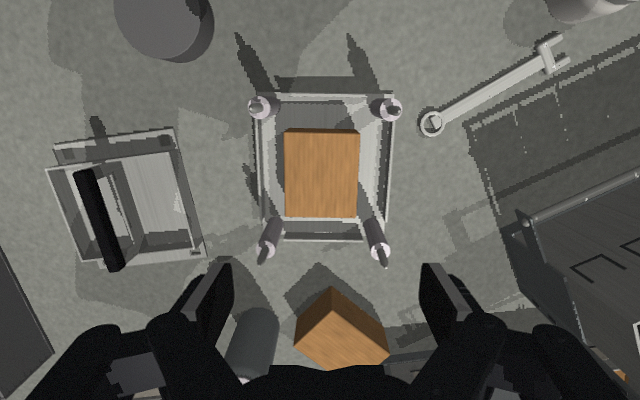

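The four posts show near (259,107), (390,109), (378,252) and (268,242). The reel is at (165,25), and the tray is on the left with its handle from (85,175) to (115,265). I'll zoom in on the posts.

```bash
python3 - <<'E'
import cv2,numpy as np
a=cv2.imread("pics/w1.png")
f=lambda x,y:cv2.resize(a[y:y+44,x:x+58],(400,300),interpolation=cv2.INTER_NEAREST)
b=np.vstack([np.hstack([f(230,85),f(360,85)]),np.hstack([f(240,225),f(350,225)])])
cv2.imwrite("pics/w1z.png",b)
E
```

```text
(no output)
```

View pics/w1z.png

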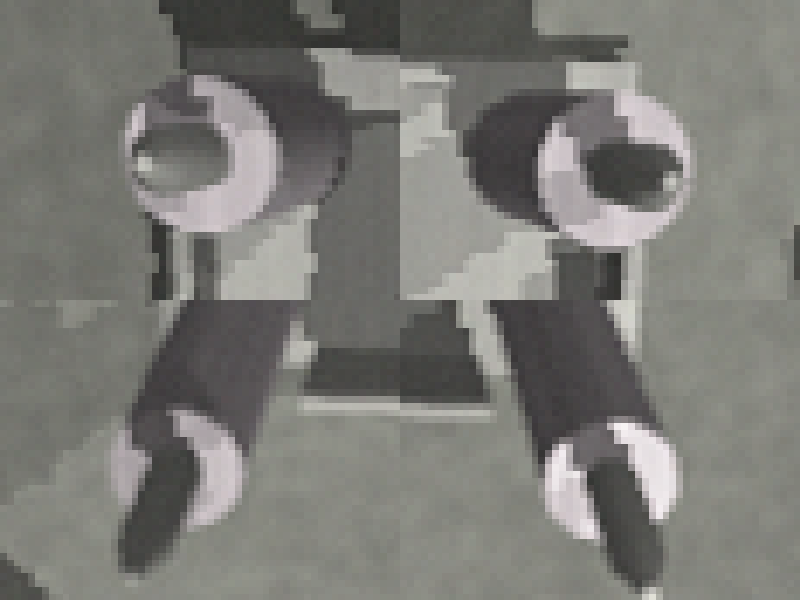

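step_arm(
  commands="1 -5 -26 2 0 0 -0.1;1 -5 -26 2 0 0 -0.1;1 -5 -26 2 0 0 -0.1;1 -5 -26 2 0 0 -0.1;1 -5 -26 2 0 0 -0.1;1 -5 -26 2 0 0 -0.1;1 -5 -26 2 0 0 -0.1;1 -5 -26 2 0 0 -0.1;1 -5 -26 2 0 0 -0.1;1 -5 -26 2 0 0 -0.1",
)

```text
time_s: 4.0
eef_pos: [499.6, -379.7, 270.8]
ee_rot: [0.0, 0.028, 1.0, -0.0]
force: [-0.2, 0.6, 1.2]
grip_width: 1.004
grip_force: 0.0
```

```bash
cat > fit.py <<'E'
from h import *
def fit2(loc,obs):
    loc,obs=np.array(loc,float),np.array(obs,float)[:,:2]
    a,b=loc-loc.mean(0),obs-obs.mean(0)
    th=np.arctan2((a[:,0]*b[:,1]-a[:,1]*b[:,0]).sum(),(a*b).sum()); c,s=np.cos(th),np.sin(th); M=np.array([[c,-s],[s,c]])
    o=obs.mean(0)-M@loc.mean(0); return o,np.degrees(th),(obs-o-loc@M.T)
E
python3 - <<'E'
from fit import *
import pickle
m=pickle.load(open('w1.pkl','rb'))
px=[(258.5,106.9),(390.4,109.4),(265.2,249.0),(380.2,250.9)]
for z in (80,85,90):
    o=[onz(m,p,z) for p in px]
    print(z,*[v.round(1) if not np.isscalar(v) else round(v,2) for v in fit2([(-77,-65),(-77,65),(77,-65),(77,65)],o)])
m=camera_model('wrist');im=capture('wrist');cv2.imwrite("pics/w2.png",im[:,:,::-1]);pickle.dump(m,open('w2.pkl','wb'))
for l in ('tray_grip','tray_left','tray_right'):
  for d in spot_point('wrist',l)[:2]: print(l,d['score'],d['xy'],onz(m,d['xy'],71 if l=='tray_grip' else 4))
d=trace('wrist','tray_grip')
g=im.max(2)<60
# dark bar
n,lab,st,ce=cv2.connectedComponentsWithStats(g.astype(np.uint8))
for i in range(1,n):
    if st[i,4]>600: print(st[i],ce[i])
E
```

```text
80 [ 498.7 -119.8] -9.83 [[-1.7 -0.9]
 [-1.1  1.1]
 [ 1.1 -1.2]
 [ 1.7  1. ]]
85 [ 497.4 -119.6] -9.83 [[-0.4 -0.1]
 [-0.1 -0. ]
 [ 0.1 -0. ]
 [ 0.4  0.2]]
90 [ 496.2 -119.3] -9.83 [[ 0.9  0.7]
 [ 0.9 -1.2]
 [-0.9  1.1]
 [-0.9 -0.6]]
tray_left 0.62 [357.9, 170.0] [ 508.21782774 -340.63072279    4.        ]
tray_right 0.74 [294.5, 168.9] [ 502.58478954 -418.84593415    4.        ]
[ 316  122   17  118 1540] [323.98181818 179.54155844]
[    0   180   640   220 45368] [293.08093811 336.42115588]
```

View pics/w2.png

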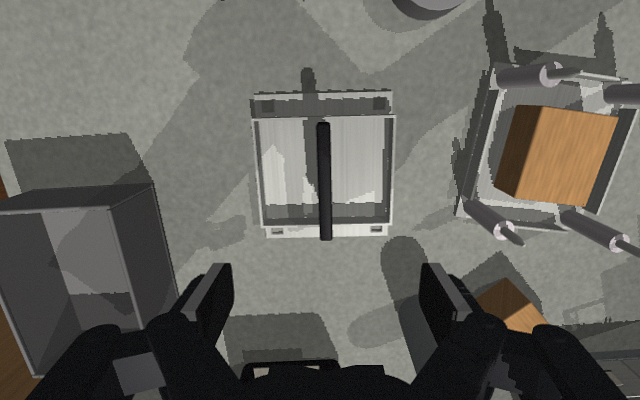

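The tray's bar runs from (323,122) to (326,240), and its four corner holes are near (267,104), (379,103), (277,231) and (376,229).

```bash
python3 - <<'E'
from fit import *
import pickle
m=pickle.load(open('w2.pkl','rb'))
px=[(267,104.5),(379,103),(277,231),(376.5,229)]
o=[onz(m,p,4) for p in px]
print(*[np.round(v,1) for v in fit2([(-77,-65),(-77,65),(77,-65),(77,65)],o)])
im=cv2.imread("pics/w2.png");g=(im.max(2)<60)
for z in (75,80,85):
  pts=[]
  for r in (130,150,175,200,225,235):
    c=np.where(g[r,305:345])[0]+305
    pts.append(onz(m,((c.min()+c.max())/2,r),z)[:2])
  pts=np.array(pts);k=np.polyfit(pts[:,0],pts[:,1],1)
  e=[onz(m,(323,121.5),z)[:2],onz(m,(325.5,240),z)[:2]]
  print(z,np.degrees(np.arctan(k[0])),pts.round(1).tolist(),np.round(e,1),np.mean(e,0),np.linalg.norm(e[1]-e[0]))
E
```

```text
[ 506.8 -381.4] -1.8 [[-3.3 -0.5]
 [-1.8 -0.1]
 [ 2.5 -0.2]
 [ 2.7  0.7]]
75 -1.5720918838259468 [[450.6, -380.3], [470.1, -381.0], [495.6, -381.4], [522.3, -382.4], [550.4, -382.9], [562.1, -383.5]] [[ 442.5 -379.4]
 [ 568.  -383.9]] [ 505.25794025 -381.62323538] 125.5359682361473
80 -1.5720918838259583 [[450.1, -380.2], [469.3, -380.9], [494.4, -381.3], [520.7, -382.3], [548.4, -382.8], [559.9, -383.4]] [[ 442.2 -379.3]
 [ 565.7 -383.7]] [ 503.93381827 -381.51722037] 123.58858642581113
85 -1.5720918838260234 [[449.6, -380.2], [468.6, -380.8], [493.3, -381.2], [519.1, -382.2], [546.4, -382.6], [557.7, -383.3]] [[ 441.8 -379.2]
 [ 563.4 -383.6]] [ 502.60969629 -381.41120536] 121.64120461547508
```

```bash
python3 - <<'E'
from fit import *
import pickle
a=cv2.imread("pics/w2.png")
f=lambda x,y:cv2.resize(a[y:y+24,x:x+32],(400,300),interpolation=cv2.INTER_NEAREST)
cv2.imwrite("pics/w2z.png",np.vstack([np.hstack([f(250,92),f(365,92)]),np.hstack([f(260,218),f(360,218)])]))
print(rel([504,-381.5,69],down(88.3)))
E
```

```text
[-0.454 -0.083 20.179 -0.     0.    -0.026]
```

View pics/w2z.png

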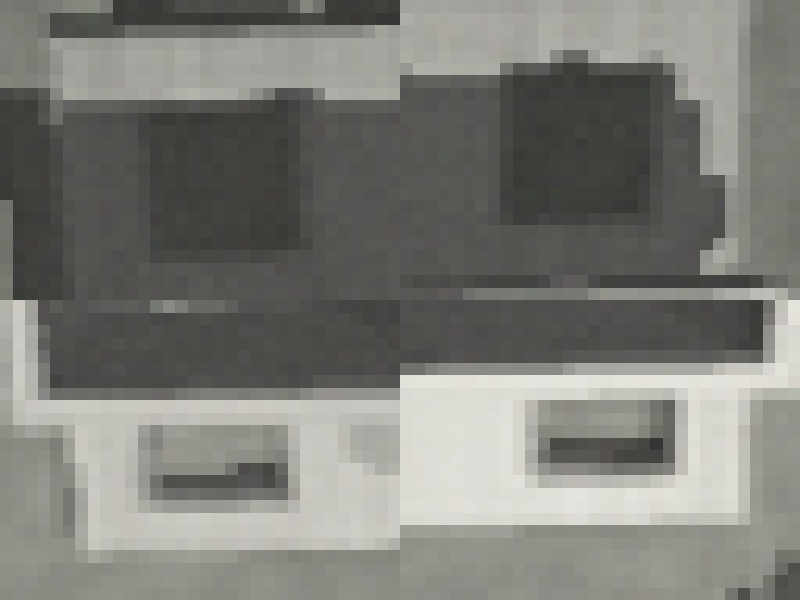

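```bash
python3 - <<'E'
from fit import *
import pickle
m=pickle.load(open('w2.pkl','rb'))
px=[(267.7,105.5),(378.9,103.1),(277,233.3),(376.8,231.3)]
for z in (3,4):
    o=[onz(m,p,z) for p in px]
    print(*[np.round(v,1) for v in fit2([(-77,-65),(-77,65),(84,-65),(84,65)],o)])
E
```

```text
[ 505.5 -381.2] -1.7 [[-0.8 -0.1]
 [-0.3 -0.2]
 [ 0.4 -0.8]
 [ 0.8  1.1]]
[ 505.3 -381.1] -1.7 [[-0.6  0.1]
 [-0.1 -0.4]
 [ 0.2 -0.6]
 [ 0.6  0.9]]
```

step_arm(
  commands="1 -0.5 0 5 0 0 -0.026;1 -0.5 0 10 0 0 -0.026;1 -0.5 0 14 0 0 -0.026;1 -0.5 0 17 0 0 -0.026;1 -0.5 0 19 0 0 -0.026;1 -0.5 0 20 0 0 -0.026;1 -0.5 0 20.1 0 0 -0.026;1 -0.5 0 20.1 0 0 -0.026;0 -0.5 0 20.1 0 0 -0.026;0 -0.5 0 20.1 0 0 -0.026;0 -0.5 0 20.1 0 0 -0.026;0 -0.5 0 20.1 0 0 -0.026;0 -0.5 0 20.1 0 0 -0.026;0 -0.5 0 20.1 0 0 -0.026;0 -0.5 0 20.1 0 0 -0.026;0 -0.5 0 20.1 0 0 -0.026;0 -0.5 0 20.1 0 0 -0.026;0 -0.5 0 20.1 0 0 -0.026",
  newtons=90,
)

```text
time_s: 5.75
eef_pos: [504.2, -381.7, 69.8]
ee_rot: [0.0, 0.015, 1.0, -0.0]
force: [-1.4, -0.3, 5.2]
grip_width: 0.149
grip_force: 88.7
```

```bash
python3 - <<'E'
from h import *
print(rel([496.7,-119.5,240],down(80.17)))
E
```

```text
[ 1.5530e+00  2.6175e+01 -1.7034e+01 -1.0000e-03  1.0000e-03  1.4100e-01]
```

step_arm(
  commands="0 0 0 -1 0 0 0;0 0 0 -3 0 0 0;0 0 0 -6 0 0 0;0 0 0 -10 0 0 0;0 0 0 -14 0 0 0;0 0.1 2 -17 0 0 0.02;0 0.3 5 -17 0 0 0.03;0 0.5 8 -17 0 0 0.05;0 0.7 11.5 -17 0 0 0.07;0 0.9 15 -17 0 0 0.09;0 1.1 18.5 -17 0 0 0.11;0 1.3 22 -17 0 0 0.13;0 1.4 24 -17 0 0 0.141;0 1.5 25.5 -17 0 0 0.141;0 1.55 26.2 -17 0 0 0.141;0 1.55 26.2 -17 0 0 0.141;0 1.55 26.2 -17 0 0 0.141;0 1.55 26.2 -17 0 0 0.141",
)

```text
time_s: 7.25
eef_pos: [496.7, -120.1, 239.2]
ee_rot: [-0.0, 0.086, 0.996, -0.0]
force: [1.3, 0.2, -3.5]
grip_width: 0.149
grip_force: 88.3
```

```bash
python3 - <<'E'
from h import *
m=camera_model('wrist');im=capture('wrist')
cv2.imwrite("pics/w3.png",cv2.resize(im[:,150:500,::-1],(700,800)) [:600])
s=sense();print(s['eef_pos'],s['grip_force'],s['force'])
print(rel([496.7,-119.5,190],down(80.17)))
E
```

```text
[ 496.702532   -120.10918903  239.16264065] 88.25229048728943 [-0.56320043 -0.19965346 -2.65001487]
[ 1.000e-02  6.100e-02  4.916e+00 -0.000e+00 -0.000e+00 -1.000e-03]
```

View pics/w3.png

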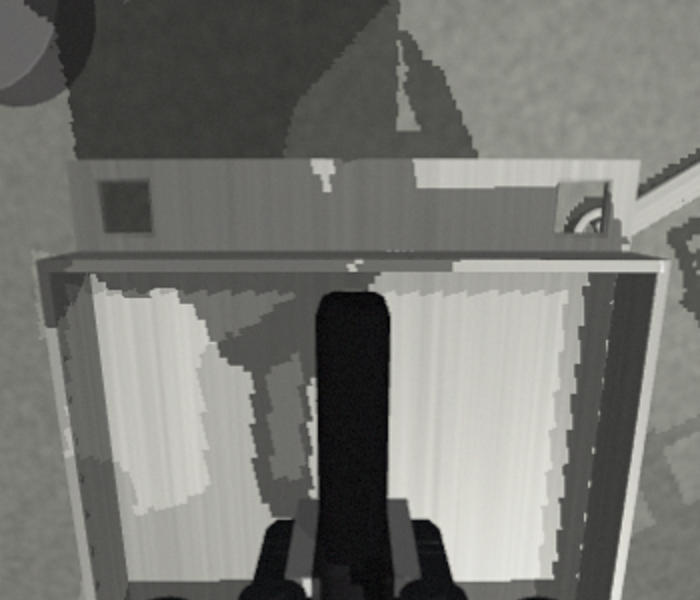

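The near holes show at full pixels (213,103.5) and (442,104). I'll check where the tray sits in the hand.

```bash
python3 - <<'E'
from fit import *
m=camera_model('wrist');s=sense();Rt=rot(s['ee_rot'])
o=[onz(m,p,s['eef_pos'][2]-65.8) for p in [(212.8,103.2),(441.8,103.8)]]
print(np.round(o,1)); c,t,r=fit2([(-77,-65),(-77,65)],o);print(c,t,r, rot(s['ee_rot']).as_matrix()[:,1])
E
```

```text
[[ 410.3 -170.4  173.4]
 [ 433.   -41.7  173.4]]
[ 497.44265185 -119.41067715] -10.005292895042324 [[-0.05607886 -0.31786733]
 [ 0.05607886  0.31786733]] [ 1.72048047e-01  9.85088549e-01 -1.40588255e-04]
```

step_arm(
  commands="0 0 0.03 1.5 0 0 0;0 0 0.03 3 0 0 0;0 0 0.03 4 0 0 0;0 0 0.03 4.5 0 0 0;0 0 0.03 5 0 0 0;0 0 0.03 5.5 0 0 0;0 0 0.03 6 0 0 0;0 0 0.03 6.5 0 0 0;0 0 0.03 7 0 0 0;0 0 0.03 7.4 0 0 0;0 0 0.03 7.8 0 0 0;0 0 0.03 8.1 0 0 0;0 0 0.03 8.3 0 0 0;0 0 0.03 8.4 0 0 0;0 0 0.03 8.4 0 0 0",
)

```text
time_s: 8.55
eef_pos: [496.7, -118.8, 155.2]
ee_rot: [-0.0, 0.086, 0.996, 0.0]
force: [0.2, -0.1, -3.4]
grip_width: 0.144
grip_force: 88.2
```

step_arm(
  commands="0 0 0 0.1 0 0 0;0 0 0 0.1 0 0 0;1 0 0 0.1 0 0 0;1 0 0 0.1 0 0 0;1 0 0 0.1 0 0 0;1 0 0 0.1 0 0 0;1 0 0 -2 0 0 0;1 0 0 -5 0 0 0;1 0 0 -9 0 0 0;1 0 0 -13 0 0 0;1 0 0 -16 0 0 0;1 0 0 -17 0 0 0",
)

```text
time_s: 9.55
eef_pos: [497.5, -119.2, 330.3]
ee_rot: [0.004, 0.086, 0.996, -0.001]
force: [0.4, -0.7, 0.4]
grip_width: 1.001
grip_force: 0.0
```

```bash
python3 - <<'E'
from fit import *
m=camera_model('wrist');im=capture('wrist');s=sense();print(s['time_s'],s['eef_pos'])
cv2.imwrite("pics/w4.png",im[:,:,::-1])
# predicted sleeve-top/hole and pin tips
c,t=np.array([497.4,-119.6]),np.radians(-9.83);M=np.array([[np.cos(t),-np.sin(t)],[np.sin(t),np.cos(t)]])
for z in (89,122): print(z,proj(m,[np.r_[c+M@[a*77,b*65],z] for a in(-1,1) for b in(-1,1)]).round().tolist())
# rack look pose: tool y along rack y
th=17; ex=np.array([np.cos(np.radians(th)),np.sin(np.radians(th)),0])
print(rel(np.array([624,248,0])-ex*60+[0,0,370],down(90+th)))
E
```

```text
9.6 [ 497.57872913 -119.21752476  329.67161781]
89 [[266.0, 98.0], [386.0, 98.0], [273.0, 229.0], [379.0, 229.0]]
122 [[260.0, 98.0], [392.0, 98.0], [269.0, 241.0], [383.0, 241.0]]
[-8.5600e-01  3.5624e+01 -4.1030e+00 -4.0000e-03  6.0000e-03 -4.6800e-01]
```

View pics/w4.png

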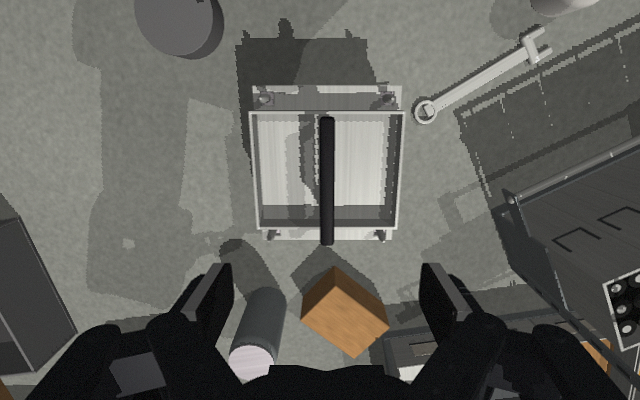

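The tray is seated: pins come through at (263,99), (387,99), (272,235) and (380,235), as predicted. On to the rack.

step_arm(
  commands="0.3 -0.8 35.6 -4.1 0 0 -0.468;0.3 -0.8 35.6 -4.1 0 0 -0.468;0.3 -0.8 35.6 -4.1 0 0 -0.468;0.3 -0.8 35.6 -4.1 0 0 -0.468;0.3 -0.8 35.6 -4.1 0 0 -0.468;0.3 -0.8 35.6 -4.1 0 0 -0.468;0.3 -0.8 35.6 -4.1 0 0 -0.468;0.3 -0.8 35.6 -4.1 0 0 -0.468;0.3 -0.8 35.6 -4.1 0 0 -0.468;0.3 -0.8 35.6 -4.1 0 0 -0.468;0.3 -0.8 35.6 -4.1 0 0 -0.468;0.3 -0.8 35.6 -4.1 0 0 -0.468;0.3 -0.8 35.6 -4.1 0 0 -0.468;0.3 -0.8 35.6 -4.1 0 0 -0.468",
)

```text
time_s: 10.77
eef_pos: [565.6, 229.4, 366.2]
ee_rot: [-0.0, -0.147, 0.989, -0.0]
force: [-0.4, 0.2, 0.6]
grip_width: 0.3
grip_force: 0.0
```

```bash
python3 - <<'E'
from fit import *
import pickle
m=camera_model('wrist');im=capture('wrist');s=sense();print(s['time_s'],s['eef_pos'],rot(s['ee_rot']).as_matrix().round(3).tolist())
pickle.dump(m,open('w5.pkl','wb'));cv2.imwrite("pics/w5.png",im[:,:,::-1])
for l in ('empty_bin_mid','rack_rail','rack_deck','rack_lip'):
  print(l,[(round(d['score'],2),d['xy']) for d in spot_point('wrist',l)[:2]])
d=trace('wrist','empty_bin_mid')
print([(round(x['score'],2),x['rect']) for x in d[:2]])
print([(round(x['score'],2),x['rect']) for x in trace('wrist','full_bin_a_mid')[:5]])
E
```

```text
10.8167 [565.55022318 229.52163975 366.27908978] [[-0.957, -0.29, -0.0], [-0.29, 0.957, -0.0], [0.0, -0.0, -1.0]]
empty_bin_mid [(0.8, [335.3, 217.1])]
rack_rail [(0.85, [335.1, 128.6]), (0.32, [81.4, 36.4])]
rack_deck [(0.87, [336.8, 292.9]), (0.23, [475.0, 4.1])]
rack_lip [(0.96, [333.1, 167.5]), (0.19, [61.9, 194.3])]
[(0.59, [336.4, 227.6, 55.9, 120.5])]
[(0.78, [384.2, 227.8, 66.7, 121.3]), (0.57, [346.6, 244.9, 392.2, 241.4])]
```

View pics/w5.png

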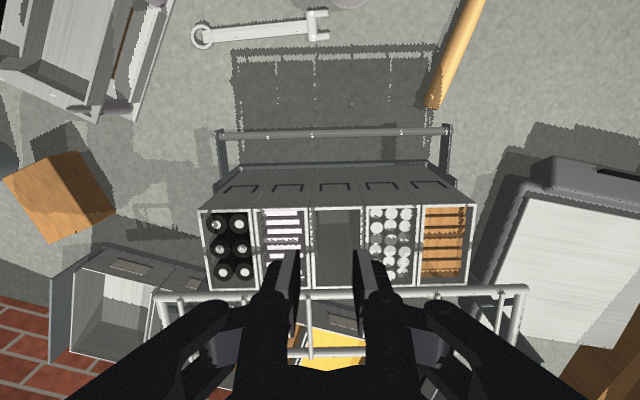

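The empty bin (dark, middle place) has its top front edge from (311,207) to (365,206). The row's front edge runs from (199,209) to (475,203), and the rail runs from (220,134) to (448,128).

```bash
python3 - <<'E'
from fit import *
import pickle
m=pickle.load(open('w5.pkl','rb'))
for z in (195,200,205):
    o=[onz(m,p,z) for p in [(199,209.5),(475,203.5)]]
    print(z,*[np.round(v,1) for v in fit2([(-45,-134),(-45,134)],o)])
o=[onz(m,p,95) for p in [(219,134.5),(448,128)]];print('rail',np.round(o,1),*[np.round(v,1) for v in fit2([(-102,-141),(-102,141)],o)])
for n,p,z,l in [('rail',(335.1,128.6),90,(-102,0)),('lip',(333.1,167.5),24,(-49.5,0)),('deck',(336.8,292.9),276,(0,0))]: 
    q=onz(m,p,z);th=np.radians(17.);ex=np.array([np.cos(th),np.sin(th)]);ey=np.array([-ex[1],ex[0]]);print(n,(q[:2]-l[0]*ex).round(1))
# row-edge profile between bins along the front edge
im=cv2.imread('pics/w5.png').astype(int).sum(2)
for c in (225,285,340,390,445): print(c,im[198:222,c].tolist())
print(im[214,295:375].tolist())
E
```

```text
195 [625.9 259.9] 18.3 [[ 0.1 -0.4]
 [-0.1  0.4]]
200 [624.3 259.2] 18.3 [[-0.6  1.7]
 [ 0.6 -1.7]]
205 [622.7 258.5] 18.3 [[-1.3  3.9]
 [ 1.3 -3.9]]
rail [[568.3  94.6  95. ]
 [480.2 357.2  95. ]] [620.9 258.3] 18.5 [[-0.8  2.4]
 [ 0.8 -2.4]]
rail [618.7 257.4]
lip [628.1 259.4]
deck [625.  256.6]
225 [247, 252, 251, 254, 250, 248, 250, 249, 258, 245, 246, 375, 584, 567, 390, 38, 63, 59, 65, 59, 61, 57, 104, 134]
285 [254, 247, 253, 253, 255, 247, 251, 246, 238, 321, 631, 690, 691, 728, 736, 738, 741, 654, 227, 253, 251, 433, 765, 748]
340 [261, 255, 250, 252, 241, 254, 253, 231, 361, 711, 695, 681, 255, 282, 285, 291, 290, 285, 284, 285, 292, 286, 282, 290]
390 [244, 254, 254, 249, 250, 240, 263, 443, 706, 688, 677, 651, 655, 661, 660, 658, 657, 665, 664, 666, 661, 562, 664, 662]
445 [255, 251, 262, 247, 236, 292, 514, 692, 673, 556, 466, 471, 475, 470, 468, 407, 198, 169, 260, 481, 473, 474, 465, 469]
[755, 711, 442, 253, 266, 251, 263, 265, 298, 590, 712, 712, 553, 172, 571, 720, 578, 338, 293, 290, 259, 215, 220, 244, 283, 298, 298, 307, 296, 292, 297, 295, 292, 295, 297, 285, 296, 300, 280, 292, 285, 284, 297, 293, 287, 290, 294, 286, 292, 293, 293, 291, 287, 275, 228, 219, 219, 229, 227, 215, 225, 227, 228, 237, 217, 466, 503, 400, 335, 231, 367, 637, 717, 618, 431, 573, 684, 689, 689, 670]
```

```bash
cat >> fit.py <<'E'
O=np.array([624.2,258.9]);YAW=18.3
def rw(x,y,z):
    t=np.radians(YAW);c,s=np.cos(t),np.sin(t); return np.array([O[0]+c*x-s*y,O[1]+s*x+c*y,z])
def unrw(p):
    t=np.radians(YAW);c,s=np.cos(t),np.sin(t); d=np.array(p[:2])-O; return np.array([c*d[0]+s*d[1],-s*d[0]+c*d[1],p[2]])
def tilt(al):
    t,a=np.radians(YAW),np.radians(al); ex=np.array([np.cos(t),np.sin(t),0]);ey=np.array([-np.sin(t),np.cos(t),0]);ez=np.array([0,0,1.])
    z=np.sin(a)*ex-np.cos(a)*ez; return R.from_matrix(np.c_[np.cross(ey,z),ey,z])
E
python3 - <<'E'
from fit import *
import pickle
m=pickle.load(open('w5.pkl','rb'))
print([unrw(onz(m,p,200)).round(1) for p in [(308.8,214),(363.5,214),(336.3,206.2)]])
y=unrw(onz(m,(336.3,206.2),200))[1]
print(rel(rw(-75,y,272),tilt(37)))
s=sense();s=dict(s,eef_pos=rw(-75,y,272),ee_rot=np.roll(tilt(37).as_quat(),1))
A=rel(rw(-25,y,204),tilt(37),s);print('to A',A)
s['eef_pos']=rw(-25,y,204)
for th in (0,5,10,15,20,24,27,30,32):
    t=np.radians(th); print(th,rel(rw(-31.4-6*0+3*np.cos(t)-180*np.sin(t)-3,y,204+180*np.cos(t)+3*np.sin(t)-180),tilt(37),s)[:3])
E
```

```text
[array([-37.8, -26.6, 200. ]), array([-36.6,  26. , 200. ]), array([-45.1,  -0. , 200. ])]
[ 1.053e+00  8.390e-01  9.434e+00 -8.000e-03 -6.460e-01 -2.300e-02]
to A [ 0.099 -0.     8.44   0.     0.     0.   ]
0 [ 0.511  0.    -0.385]
5 [ 1.79  -0.    -1.296]
10 [ 3.144 -0.    -2.092]
15 [ 4.562  0.    -2.767]
20 [ 6.034  0.    -3.316]
24 [ 7.242 -0.    -3.661]
27 [ 8.162  0.    -3.865]
30 [ 9.092 -0.    -4.02 ]
32 [ 9.716  0.    -4.096]
```

step_arm(
  commands="0 0.5 0.8 1 -0.004 -0.12 -0.01;0 0.6 0.84 2 -0.008 -0.24 -0.023;0 0.7 0.84 4 -0.008 -0.36 -0.023;0 0.9 0.84 6 -0.008 -0.48 -0.023;0 1 0.84 8 -0.008 -0.6 -0.023;0 1.05 0.84 9.4 -0.008 -0.646 -0.023;0 1.05 0.84 9.4 -0.008 -0.646 -0.023;0 1.05 0.84 9.4 -0.008 -0.646 -0.023;0 1.05 0.84 9.4 -0.008 -0.646 -0.023",
)

```text
time_s: 11.87
eef_pos: [554.4, 235.7, 274.8]
ee_rot: [0.314, -0.151, 0.936, 0.051]
force: [0.8, 0.1, 0.3]
grip_width: -0.002
grip_force: 0.0
```

```bash
python3 - <<'E'
from fit import *
s=sense();print(s['time_s'],unrw(s['eef_pos']).round(1),s['joints'],s['grip_width'],rel(rw(-25,0,204),tilt(37)))
E
```

```text
11.8667 [-7.360e+01 -1.000e-01  2.748e+02] [ 0.17167003  0.18756092  1.71828838  0.15883262  0.59989628 -1.82114838] -0.0015400496908692587 [3.95e-01 1.00e-03 8.58e+00 1.00e-03 1.00e-03 1.00e-03]
```

step_arm(
  commands="0 0.1 0 2.5 0 0 0;0 0.1 0 5 0 0 0;0 0.1 0 7 0 0 0;0 0.1 0 8.2 0 0 0;0 0.1 0 8.5 0 0 0;0 0.1 0 8.5 0 0 0;0 0.1 0 8.5 0 0 0",
)

```text
time_s: 12.45
eef_pos: [601.6, 251.6, 205.6]
ee_rot: [0.314, -0.151, 0.936, 0.051]
force: [-0.6, 0.8, 0.0]
grip_width: 0.005
grip_force: 0.0
```

```bash
python3 - <<'E'
from fit import *
s=sense();print(s['time_s'],unrw(s['eef_pos']).round(1),s['force'])
E
```

```text
12.45 [-2.370e+01  2.000e-01  2.056e+02] [-0.58938871  0.84278252  0.02421514]
```

step_arm(
  commands="0 0.4 0 0 0 0 0;0 0.7 0 -0.2 0 0 0;0 1.2 0 -0.6 0 0 0;0 1.8 0 -1 0 0 0;0 2.5 0 -1.4 0 0 0;0 3.1 0 -1.8 0 0 0;0 3.8 0 -2.15 0 0 0;0 4.6 0 -2.5 0 0 0;0 5.3 0 -2.8 0 0 0;0 6 0 -3.05 0 0 0;0 6.6 0 -3.2 0 0 0;0 7.2 0 -3.4 0 0 0;0 7.7 0 -3.5 0 0 0;0 8.2 0 -3.6 0 0 0",
)

```text
time_s: 13.62
eef_pos: [517.6, 223.8, 182.9]
ee_rot: [0.313, -0.151, 0.936, 0.051]
force: [0.2, 0.1, 0.4]
grip_width: 0.004
grip_force: 0.0
```

```bash
python3 - <<'E'
from fit import *
s=sense();print(s['time_s'],unrw(s['eef_pos']).round(1),s['force'])
m=camera_model('top');im=capture('top');cv2.imwrite('pics/t6.png',im[:,:,::-1])
print([(round(x['score'],2),x['rect']) for x in trace('top','empty_bin_mid')[:2]])
E
```

```text
13.6167 [-1.122e+02  1.000e-01  1.829e+02] [0.1743672  0.06611999 0.36275502]
[(0.93, [238.1, 191.1, 29.9, 40.8]), (0.62, [387.1, 150.9, 25.5, 22.9])]
```

step_arm(
  commands="0 0.4 0 -0.1 0 0 0;0 0.8 0 -0.2 0 0 0;0 1.2 0 -0.25 0 0 0;0 1.5 0 -0.3 0 0 0;0 1.5 0 -0.3 0 0 0;0 1.3 0 -0.3 0 0 0;0 0.5 0 -0.4 0 0 0;0 0 0 -2 0 0 0;0 0 0 -5 0 0 0;0 0 0 -8 0 0 0;1 0 0 -11 0 0 0;1 0 0 -12 0 0 0;1 0 0 -12 0 0 0;1 0 0 -12 0 0 0;1 0 0 -12 0 0 0",
)

```text
time_s: 14.97
eef_pos: [449.9, 201.2, 277.8]
ee_rot: [0.312, -0.151, 0.936, 0.051]
force: [0.6, -0.0, 0.0]
grip_width: 0.708
grip_force: 0.0
```

```bash
python3 - <<'E'
from fit import *
import pickle
s=sense();print(s['time_s'],unrw(s['eef_pos']).round(1),s['force'],s['grip_width'])
m=camera_model('wrist');im=capture('wrist');pickle.dump(m,open('w7.pkl','wb'))
for l in ('empty_bin_mid','rack_rail'): print(l,[(round(d['score'],2),d['xy']) for d in spot_point('wrist',l)[:2]])
# predicted bin corners at 37 deg lean, pivot (-46,20)
def bp(xb,y,zb,th=37):
    t=np.radians(th); return rw(-46+xb*np.cos(t)-zb*np.sin(t),y,20+xb*np.sin(t)+zb*np.cos(t))
o=im[:,:,::-1].copy()
for th,col in((37,(0,0,255)),):
  c=proj(m,[bp(x,y,z,th) for x,y,z in [(0,-26,180),(0,26,180),(90,26,180),(90,-26,180),(0,-26,180)]]);print(c.round())
  cv2.polylines(o,[c.round().astype(int).reshape(-1,1,2)],False,col,1)
cv2.imwrite('pics/w7.png',o)
E
```

```text
14.9667 [-183.6   -0.   277.8] [ 0.60959042 -0.03258414  0.00579015] 0.708342220610423
empty_bin_mid [(0.85, [323.9, 178.1])]
rack_rail [(0.56, [325.1, 128.2])]
[[289. 146.]
 [361. 146.]
 [357. 258.]
 [293. 258.]
 [289. 146.]]
```

View pics/w7.png

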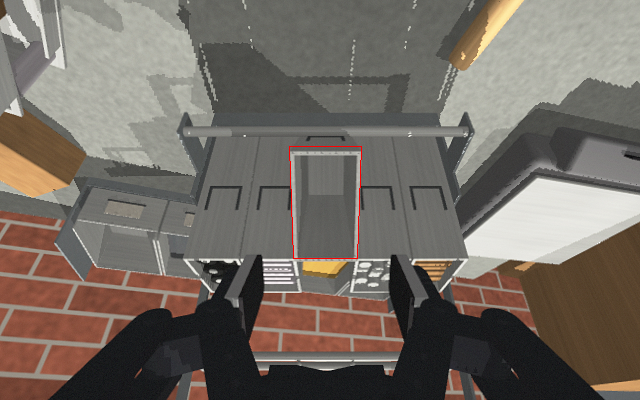

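The empty bin leans on the rail on its own: its open top, (289,146) to (357,258), matches the predicted 37° outline, and the others stand where they were. Now the grip.

step_arm(
  commands="1 0 0 2 0 0 0;1 0 0 4 0 0 0;1 0 0 7 0 0 0;1 0 0 10 0 0 0;1 0 0 12 0 0 0;1 0 0 13 0 0 0;1 0 0 13.6 0 0 0;1 0 0 13.6 0 0 0;0 0 0 13.6 0 0 0;0 0 0 13.6 0 0 0;0 0 0 13.6 0 0 0;0 0 0 13.6 0 0 0;0 0 0 13.6 0 0 0;0 0 0 13.6 0 0 0;0 0 0 13.6 0 0 0",
  newtons=50,
)

```text
time_s: 16.37
eef_pos: [527.4, 227.0, 171.3]
ee_rot: [0.314, -0.151, 0.936, 0.051]
force: [-4.3, -1.8, 5.7]
grip_width: 0.605
grip_force: 52.5
```

```bash
python3 - <<'E'
from fit import *
s=sense();print(s['time_s'],unrw(s['eef_pos']).round(1),s['force'],s['grip_width'],s['grip_force'])
E
```

```text
16.3667 [-1.019e+02  1.000e-01  1.713e+02] [-4.33311236 -1.75383171  5.72297235] 0.6050870013701357 52.51878261566162
```

step_arm(
  commands="0 -0.1 0 -0.3 0 0 0;0 -0.2 0 -1 0 0 0;0 -0.2 0 -2 0 0 0;0 -0.2 0 -3.5 0 0 0;0 -0.2 0 -5.5 0 0 0;0 -0.2 0 -7.5 0 0 0;0 -0.2 0 -10 0 0 0;0 -0.2 0 -12.5 0 0 0;0 -0.2 0 -15 0 0 0;0 -0.2 0 -17.5 0 0 0;0 -0.2 0 -20 0 0 0;0 -0.2 0 -22 0 0 0;0 -0.2 0 -22 0 0 0;0 -0.2 0 -22 0 0 0",
)

```text
time_s: 17.53
eef_pos: [402.5, 185.6, 347.3]
ee_rot: [0.314, -0.151, 0.936, 0.051]
force: [0.3, -0.2, -4.0]
grip_width: 0.606
grip_force: 54.5
```

```bash
python3 - <<'E'
from fit import *
s=sense();print(s['time_s'],unrw(s['eef_pos']).round(1),s['eef_pos'],s['force'],s['wrist_torque'],s['grip_width'],s['grip_force'])
print(rel([506,-78.4,362],down(80.17)))
R0=rot(s['ee_rot']);Rt=down(80.17)
print([float(x) for x in rel(np.array([430,110,365]),R0*R.from_rotvec((R0.inv()*Rt).as_rotvec()*.6))])
m=camera_model('wrist');im=capture('wrist')
print([(round(x['score'],2),x['rect']) for x in trace('wrist','empty_bin_mid')[:2]])
print(s['joints'])
E
```

```text
17.5333 [-233.5    0.   347.3] [402.54786505 185.61817038 347.34765507] [ 0.3348433  -0.18189664 -3.98125656] [-0.22623183  0.74755368  0.01096414] 0.6058441761399573 54.52650189399719
[ -2.095 -28.316  -0.253   0.159   0.633   0.474]
[-1.245, -8.042, -1.271, 0.095, 0.38, 0.284]
[(0.9, [327.2, 256.6, 156.0, 235.4]), (0.51, [409.1, 192.5, 61.5, 126.4])]
[ 0.08891175 -0.25769454  1.95320099  0.18935166  0.82152201 -1.88614115]
```

step_arm(
  commands="0 -0.1 -1.4 0 0.008 0.032 0.024;0 -0.3 -3.5 0 0.02 0.08 0.06;0 -0.4 -6 -0.1 0.035 0.14 0.105;0 -0.6 -8.5 -0.1 0.05 0.2 0.15;0 -0.8 -11 -0.1 0.066 0.26 0.195;0 -1 -13.5 -0.1 0.08 0.32 0.24;0 -1.2 -16 -0.2 0.095 0.38 0.285;0 -1.4 -18.5 -0.2 0.11 0.44 0.33;0 -1.55 -21 -0.2 0.125 0.5 0.375;0 -1.75 -23.5 -0.2 0.14 0.56 0.42;0 -1.9 -26 -0.25 0.15 0.6 0.45;0 -2 -27.5 -0.25 0.156 0.625 0.468;0 -2.1 -28.3 -0.25 0.159 0.633 0.474;0 -2.1 -28.3 -0.25 0.159 0.633 0.474;0 -2.1 -28.3 -0.25 0.159 0.633 0.474;0 -2.1 -28.3 -0.25 0.159 0.633 0.474",
)

```text
time_s: 18.97
eef_pos: [506.3, -77.1, 361.7]
ee_rot: [0.0, 0.085, 0.996, 0.0]
force: [0.6, 0.7, -3.4]
grip_width: 0.599
grip_force: 54.5
```

```bash
python3 - <<'E'
from fit import *
s=sense();print(s['time_s'],s['eef_pos'],s['force'],s['grip_width'],s['grip_force'])
print(rel([506,-78.4,243.5],down(80.17)))
# check bin tilt in hand: bottom? report rim edges in wrist image
m=camera_model('wrist');im=capture('wrist')
p=s['eef_pos'];Rt=rot(s['ee_rot'])
# rim corners in tool frame: bin centre is +1.4 along tool x, rim 25.5 behind TCP
c=proj(m,[p+Rt.apply([1.4+a*45,b*26,-25.5]) for a in(1,-1) for b in(-1,1)]).round();print(c.tolist())
cv2.imwrite('pics/w8.png',im[:,:,::-1]); g=im.astype(int).sum(2)
for k in(300,320,345): print(k,g[int(c[0,1])-14:int(c[0,1])+16,k].tolist())
print([(round(x['score'],2),x['rect']) for x in trace('wrist','empty_bin_mid')[:2]])
E
```

```text
18.9667 [506.34630771 -77.12710476 361.67470747] [ 0.58831343  0.67529211 -3.3581366 ] 0.5991520248792511 54.54142391681671
[ 1.2000e-02 -1.3600e-01  1.1817e+01  0.0000e+00 -0.0000e+00  2.0000e-03]
[[246.0, 203.0], [404.0, 204.0], [263.0, 407.0], [387.0, 408.0]]
300 [279, 279, 279, 277, 267, 274, 277, 274, 274, 277, 271, 275, 275, 279, 280, 288, 281, 279, 273, 269, 270, 274, 284, 353, 378, 375, 373, 377, 371, 378]
320 [273, 276, 274, 269, 282, 271, 278, 280, 271, 270, 275, 273, 278, 271, 274, 275, 276, 275, 280, 280, 281, 272, 278, 380, 366, 371, 372, 371, 380, 372]
345 [272, 264, 268, 274, 253, 274, 271, 272, 272, 273, 265, 275, 267, 273, 266, 265, 268, 268, 269, 263, 268, 272, 283, 372, 371, 368, 372, 367, 360, 370]
[(0.73, [326.4, 256.5, 154.7, 231.6]), (0.36, [568.8, 246.2, 138.9, 135.9])]
```

```bash
python3 - <<'E'
from fit import *
s=sense();m=camera_model('wrist');p=s['eef_pos'];Rt=rot(s['ee_rot'])
for t in(-5,0,5):   # in-hand pitch deg about grasp (tool y)
  q=R.from_euler('y',t,degrees=True)
  print(t,proj(m,[p+Rt.apply(q.apply([1.4+a,0,z])) for a,z in((45,154.5),(45,-25.5),(42,-25.5))]).round(1).tolist())
g=cv2.GaussianBlur(cv2.imread('pics/w8.png').astype(np.float32).sum(2),(5,1),0)
for k in(290,326,360):
  d=np.abs(np.diff(g[:,k])); print(k,[(int(r),int(g[r,k]),int(g[r+1,k])) for r in np.where(d>35)[0] if 60<r<330])
E
```

```text
-5 [[325.8, 152.9], [324.9, 194.0], [324.9, 202.6]]
0 [[325.8, 137.7], [324.8, 203.6], [324.8, 212.2]]
5 [[325.8, 122.2], [324.8, 214.6], [324.8, 223.0]]
290 [(85, 264, 333), (108, 374, 280), (109, 280, 363), (112, 370, 232), (114, 244, 161), (116, 162, 113), (146, 110, 155), (147, 155, 201), (148, 201, 244), (211, 286, 352), (219, 363, 278), (220, 278, 204)]
326 [(85, 272, 319), (86, 319, 622), (92, 654, 399), (108, 373, 263), (109, 263, 557), (110, 557, 649), (112, 646, 535), (119, 557, 638), (138, 639, 531), (139, 531, 233), (158, 259, 217), (159, 217, 117), (160, 117, 173), (161, 173, 245), (211, 277, 364), (219, 357, 313), (220, 313, 269), (233, 267, 222)]
360 [(109, 464, 510), (144, 447, 408), (146, 384, 340), (147, 340, 288), (172, 179, 214), (173, 214, 277), (211, 281, 370), (219, 360, 275), (220, 275, 201)]
```

step_arm(
  commands="0 0 -0.14 1 0 0 0;0 0 -0.14 3 0 0 0;0 0 -0.14 5 0 0 0;0 0 -0.14 7 0 0 0;0 0 -0.14 9 0 0 0;0 0 -0.14 10.3 0 0 0;0 0 -0.14 11 0 0 0;0 0 -0.14 11.3 0 0 0;0 0 -0.14 11.4 0 0 0;0 0 -0.14 11.4 0 0 0;0 0 -0.14 11.4 0 0 0",
)

```text
time_s: 19.98
eef_pos: [506.6, -79.5, 248.7]
ee_rot: [0.001, 0.085, 0.996, -0.0]
force: [-0.5, -0.9, -2.9]
grip_width: 0.604
grip_force: 54.5
```

step_arm(
  commands="0 0 0 0.1 0 0 0;0 0 0 0.2 0 0 0;0 0 0 0.3 0 0 0;0 0 0 0.35 0 0 0;0 0 0 0.35 0 0 0",
)

```text
time_s: 20.4
eef_pos: [506.5, -79.5, 245.9]
ee_rot: [0.001, 0.085, 0.996, -0.0]
force: [-3.5, 0.6, 8.5]
grip_width: 0.602
grip_force: 55.9
```

step_arm(
  commands="0 0 0 0.05 0 0 0;0 0 0 0.1 0 0 0;0 0 0 0.1 0 0 0",
)

```text
time_s: 20.65
eef_pos: [506.6, -79.5, 245.9]
ee_rot: [0.001, 0.085, 0.996, -0.001]
force: [-5.9, 1.0, 14.5]
grip_width: 0.605
grip_force: 56.8
```

step_arm(
  commands="0 0 0 -0.05 0 0 0;0.68 0 0 -0.05 0 0 0;0.68 0 0 -0.05 0 0 0;1 0 0 -0.05 0 0 0;1 0 0 -0.05 0 0 0;1 0 0 -0.05 0 0 0;1 0 0 -0.05 0 0 0;1 0 0 -1 0 0 0;1 0 0 -3 0 0 0;1 0 0 -6 0 0 0;1 0 0 -9 0 0 0;1 0 0 -12 0 0 0;1 0 0 -14 0 0 0;1 0 0 -14 0 0 0",
)

```text
time_s: 21.82
eef_pos: [506.9, -79.6, 388.4]
ee_rot: [0.004, 0.086, 0.996, -0.001]
force: [-0.7, -1.1, -0.3]
grip_width: 0.996
grip_force: 0.0
```

```bash
python3 - <<'E'
from fit import *
s=sense();m=camera_model('wrist');im=capture('wrist');print(s['time_s'],s['eef_pos'],s['force'],s['grip_width'])
cv2.imwrite('pics/w9.png',im[:,:,::-1])
t=np.radians(-9.83);ex=np.array([np.cos(t),np.sin(t)]);ey=np.array([-ex[1],ex[0]])
b=np.array([506.5,-79.5])
for z in(269,):
  c=proj(m,[np.r_[b+ex*x+ey*y,z] for x,y in((-45,-26),(-45,26),(45,-26),(45,26))]);print('pred rim',c.round().tolist())
d=trace('wrist','empty_bin_mid');print([(round(x['score'],2),np.round(x['rect'])) for x in d[:2]])
k=int(c[:2,0].mean());r0=int(c[0,1])
g=cv2.imread('pics/w9.png').astype(int).sum(2)
print([(r,int(g[r,k]),int(g[r+1,k])) for r in range(60,330) if abs(g[r+1,k]-g[r,k])>40])
rr=r0+15;print('row',rr,[(x,int(g[rr,x]),int(g[rr,x+1])) for x in range(200,460) if abs(g[rr,x+1]-g[rr,x])>60])
sc=camera_model('scene');capture('scene')
for n in('empty_bin_mid','tray_grip','stand','full_bin_a_mid'):
  q=trace('scene',n);print(n,[(round(x['score'],2),np.round(x['rect'])) for x in q[:4]])
print(proj(sc,[np.r_[b+ex*x+ey*y,z] for x in(-45,45) for y in(-26,26) for z in(89,269)]).round().tolist())
E
```

```text
21.8167 [506.90808633 -79.60590848 388.37762905] [-0.65924324 -1.13146921 -0.2940753 ] 0.9961494830971752
pred rim [[292.0, 143.0], [361.0, 143.0], [295.0, 251.0], [357.0, 251.0]]
[(0.73, array([325., 189.,  70., 129.]))]
[(83, 258, 348), (105, 347, 270), (106, 270, 356), (108, 362, 286), (115, 252, 312), (123, 343, 265), (130, 250, 160), (131, 160, 207), (132, 207, 261), (143, 249, 370), (144, 370, 621), (147, 591, 497), (148, 497, 221), (190, 295, 203), (248, 264, 493), (249, 493, 652), (251, 626, 507), (252, 507, 233), (259, 241, 200), (276, 207, 320), (277, 320, 387)]
row 158 [(212, 437, 367), (229, 421, 548), (231, 566, 461), (232, 461, 297), (237, 364, 499), (238, 499, 596), (271, 532, 435), (272, 435, 241), (282, 274, 206), (283, 206, 46), (289, 33, 109), (290, 109, 460), (291, 460, 614), (294, 576, 449), (295, 449, 323), (354, 182, 404), (355, 404, 577), (358, 623, 519), (359, 519, 407), (432, 459, 308), (438, 238, 449), (439, 449, 286)]
empty_bin_mid [(0.63, array([303., 188.,  39.,  69.])), (0.18, array([231., 264.,  30.,  45.]))]
tray_grip [(0.71, array([292., 206.,  77.,  51.])), (0.34, array([368., 250.,  64.,  28.]))]
stand [(0.69, array([295., 224.,  83.,  60.]))]
full_bin_a_mid [(0.67, array([396., 309.,  39.,  65.])), (0.45, array([296., 224.,  82.,  58.])), (0.32, array([461., 279.,  50.,  52.]))]
[[309.0, 200.0], [309.0, 155.0], [320.0, 210.0], [322.0, 166.0], [284.0, 215.0], [282.0, 170.0], [295.0, 226.0], [294.0, 181.0]]
```

```bash
python3 - <<'E'
from rig import *
print(finish_job())
E
```

```text
the job is handed in; nothing more can be done
None
```

The job is handed in after about 22 s: the tray is on its four posts, the empty bin was tipped onto the rail hands-off, then drawn out and stood upright in the tray's left (+y) half, and I saw no sign that anything else moved.

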